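# Find the heat-spreader spacer that fills the gap under the cooling bar

### The job

The power module on this board sits at an unknown height under its cooling bar. Try the three spacers in the gap, gently and without forcing, find the thickest one that slides in, and leave it lying flat in the gap, pushed in to the back stop, with the gripper off it. The other two must end standing on the bench, handle up, and nothing else on the bench may be disturbed.

Things in the scene. Friction and masses are not known exactly. Their poses are not given: they have to be found in the camera images.
- gap (a point): mouth of the gap: middle of the lower front edge of the finned cooling bar, always 54 mm above the bench. x points level into the gap, z up. The gap is a slot: ceiling the bar's flat underside; side walls at y = -23 and +23 mm; floor the flat top of the black power module, flush with the bar's front. Its opening, 7 to 22 mm high, is not given and differs each time; the 6 mm spacer always goes in.
- gap_back (a point): middle of the gap's back stop at the ceiling, 66 mm in from the mouth. A spacer pushed in to the stop has its handle's axis 24 mm outside the mouth. The bar reaches from the mouth to 6 mm behind the stop, is 74 mm wide, and its top is 74 mm above the bench. All is rigid and fixed to the board.
- board: green circuit board on an aluminium plate, fixed; origin on the bench right below the mouth, axes as the gap's. It spans x = -80 to 90 mm, y = -85 to 85 mm; top 16 mm above the bench, components in front of the mouth up to 30 mm. It carries module and cooling bar. More than 40 N between a spacer and any of these is forcing.
- spacer_thin_grip (a point): thin spacer: flat aluminium blade 6 mm thick, 36 mm wide (y), reaching from 10 mm behind to 90 mm ahead (+x) of this point, half-round nose at +x; on it an upright black handle, 16 mm (x) by 10 mm (y), up to 60 mm above the blade's underside. This point: on the handle's axis, 45 mm above the underside. z up. Grip the handle across its 10 mm. 65 g, nose-heavy.
- spacer_mid_grip (a point): mid spacer: flat aluminium blade 11 mm thick, 36 mm wide (y), reaching from 10 mm behind to 90 mm ahead (+x) of this point, half-round nose at +x; on it an upright black handle, 16 mm (x) by 10 mm (y), up to 60 mm above the blade's underside. This point: on the handle's axis, 45 mm above the underside. z up. Grip the handle across its 10 mm. 110 g, nose-heavy.
- spacer_thick_grip (a point): thick spacer: flat aluminium blade 16 mm thick, 36 mm wide (y), reaching from 10 mm behind to 90 mm ahead (+x) of this point, half-round nose at +x; on it an upright black handle, 16 mm (x) by 10 mm (y), up to 60 mm above the blade's underside. This point: on the handle's axis, 45 mm above the underside. z up. Grip the handle across its 10 mm. 160 g, nose-heavy.
- spacer_thin: the thin spacer itself; origin on the blade's underside, below the handle's axis
- spacer_mid: the mid spacer itself; origin on the blade's underside, below the handle's axis
- spacer_thick: the thick spacer itself; origin on the blade's underside, below the handle's axis
- solder_reel: reel of solder wire, 54 mm across, 50 mm high, standing; bystander, to be left alone
- flux_bottle: small amber bottle, 36 mm across, 75 mm high; bystander, to be left alone
- driver: screwdriver, 160 mm long, lying; bystander, to be left alone
- spare_sink: spare finned heat sink, 50 x 40 x 22 mm; bystander, to be left alone
- parts_cup: small white bowl, 60 mm across, 35 mm high; bystander, to be left alone
- brush: small brush, 150 mm long, lying; bystander, to be left alone
- capacitor: steel can capacitor, 22 mm across, 26 mm high, standing; bystander, to be left alone
Things that resemble listed ones, but are neither listed nor needed, are in the scene too. What is shaped like the spacer_thin but brown or orange is not meant.

How it is judged:
By the outcome, as a careful person would: the job done as asked, in the order asked, and still so for the second after the job is handed in, with the robot touching nothing.
It also fails if it takes over 72 s, if anything falls off the work surface, if the arm or the gripper's body presses on something with over 40 N, if the wrist force passes 120 N, or if a joint passes its speed limit or range.

### The arm

A 6-joint arm with a two-finger parallel gripper is mounted at the origin on the work surface. World frame = base frame: x ahead of the robot, y to its left, z up, the work surface at z = 0. Lengths are in mm, angles in rad, forces in N, time in s.
With the tool pointing down it reaches from about 400 to 825 mm from the base axis. Payload 7 kg.
Tool frame: the origin (TCP) lies on the centre line of the jaws, within the pads' length; the fingertips stand r.finger_overhang ahead of it and the grasp point (between the pads) lies 5 mm behind it (r.finger_overhang is the distance from the TCP to the fingertips, in mm); z points along the fingers, y is the direction in which the jaws open and shut (so a half turn about z gives the same grasp; the last joint's range is limited). The gripper opens to 88 mm and grips with 3 to 60 N. Pads are 19 mm wide; open, the fingers measure 130 mm over their backs; the gripper's body (78 mm by 193 mm) begins 47 mm behind the grasp point.
Start: joints at [1.479, 0.359, 0.012, 0, -1.224, -0.288], TCP at [250.253, 626.872, 240.561] pointing down, gripper open.
Joint ranges: [-3.07, 3.07], [-1.43, 2.12], [-1.02, 1.25], [-3.03, 1.67], [-3.05, -0], [-3.03, 3.03]. Speed limits (rad/s): [2.39, 2.39, 3.01, 3.14, 3.14, 3.14].

### API

Orientations are given as a unit quaternion [w, x, y, z].
In Python, from bench import r, inverse_kinematics, eyes gives the robot as it stands. Calls block until the motion is done:
- r.goto(position, orientation): joint-space move of the TCP to a pose.
- r.servo_line(position, orientation=None, feed=150, contact_N=None): straight line of the TCP; orientation=None keeps the orientation; feed is the mean speed in mm/s. With contact_N (N) it stops when the force on the tool has changed by that much, and returns True; else False.
- r.goto_joints(angles): joint-space move.
- r.grip(opening): finger opening in mm; the grip force is fixed at half the most; returns when the fingers have stopped.
- r.wait(seconds).
- inverse_kinematics(position, orientation): joint angles nearest the present ones, or None.
- r.get_obs(): the state.
- eyes.get_image(name): name is "scene" or "side" or "wrist"; returns the picture (480x640x3 uint8, red, green, blue); there is no depth.
- eyes.calibration(name): a dict with "camera_matrix" (3x3 intrinsics, pixels), "k1" (the pictures are not rectified: a ray, as slopes to the right and down, at radius r is drawn at 1 + k1 r^2 times it, then the intrinsics apply), "rvec" (rotation vector, rad) and "tvec" (3), from world to camera coordinates, as OpenCV has them. Camera axes: x right, y down, z forward; pixel columns grow to the right and rows downward; lengths in mm; the calibration is good to about 2 mm. A picture is of the moment at which its call begins: read the wrist's pose just before it. calibration takes no time and is no camera call; for the wrist camera it gives the pose at the moment of the call.
A pose or a line that the arm cannot do raises r.Unreachable and nothing moves.
- r.sign_off(): hands the job in, once; it reports no verdict.
The state is a dict: "time": time; "joint_positions": joint angles; "joint_vel": joint speeds; "joint_torque": joint torques, N m; "eef_pos": TCP position; "ee_rot": TCP orientation; "ft_force": force on the tool from outside, world axes, zero at the start; "ft_torque": the same for the moment, N m; "finger_gap": finger opening in mm.
Only numpy, scipy, OpenCV 4.12 (cv2) and the standard library are available. Lean on these libraries where they do the work, as an engineer would, in place of code of your own. Each camera call takes 0.05 s, during which the arm holds its last target.

## Working session

There is one attempt and no reset: what is moved stays moved. The work goes in short steps, each a Python script; the robot and the scene stay as the last script left them, time stands still between calls to the robot, and variables do not carry over. Pictures are saved under pics/ and viewed, and the job is handed in when it is done.

```bash
ls; mkdir -p pics; python3 - <<'E'
from bench import r, inverse_kinematics, eyes
import cv2
for n in ["scene","side","wrist"]:
    im=eyes.get_image(n); cv2.imwrite(f"pics/{n}0.png",im[:,:,::-1])
    c=eyes.calibration(n); print(n,c)
o=r.get_obs(); print(o['time'],o['eef_pos'],o['ee_rot'],o['finger_gap'],r.finger_overhang)
E
```

```text
pics
scene {'camera_matrix': array([[493.72602861,   0.        , 312.88776253],
       [  0.        , 493.72602861, 235.15555001],
       [  0.        ,   0.        ,   1.        ]]), 'k1': -0.06174504426553694, 'rvec': array([ 2.39137928,  0.69884959, -0.22598289]), 'tvec': array([-508.48287702, -124.39606875, 1137.7121087 ])}
side {'camera_matrix': array([[479.27715701,   0.        , 317.52374422],
       [  0.        , 479.27715701, 234.59772305],
       [  0.        ,   0.        ,   1.        ]]), 'k1': -0.030310721517168248, 'rvec': array([ 2.13085945, -0.12118473,  0.06913967]), 'tvec': array([-530.07383074,  121.37061661,  746.37518669])}
wrist {'camera_matrix': array([[341.59593826,   0.        , 319.75406095],
       [  0.        , 341.59593826, 238.8895989 ],
       [  0.        ,   0.        ,   1.        ]]), 'k1': 0.004407569790178838, 'rvec': array([-1.67022182,  2.46834348,  0.31656019]), 'tvec': array([673.51343017, -32.84342277, 389.9852807 ])}
0.15 [250.14568497 626.57064439 239.8261062 ] [ 6.27931464e-04  9.82014579e-01 -1.88804050e-01 -5.44696751e-05] 87.7808589858101 14.0
```

View pics/scene0.png

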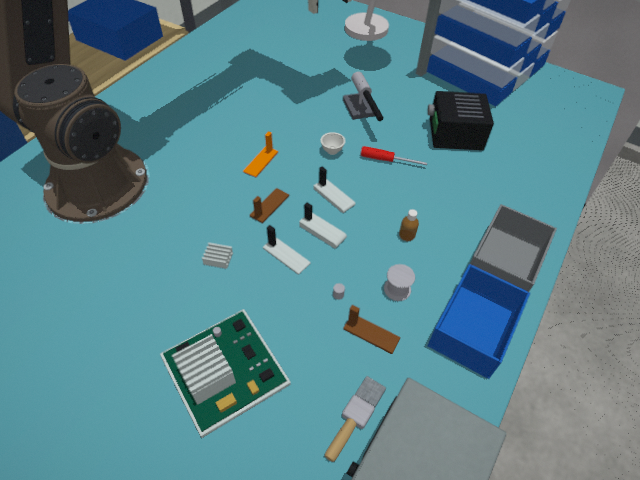

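View pics/side0.png

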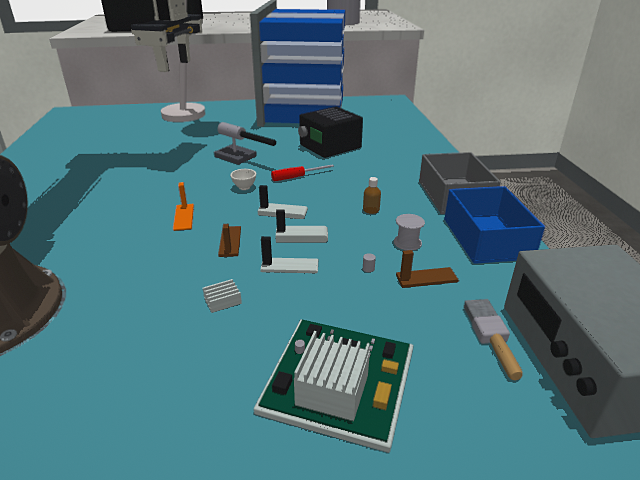

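View pics/wrist0.png

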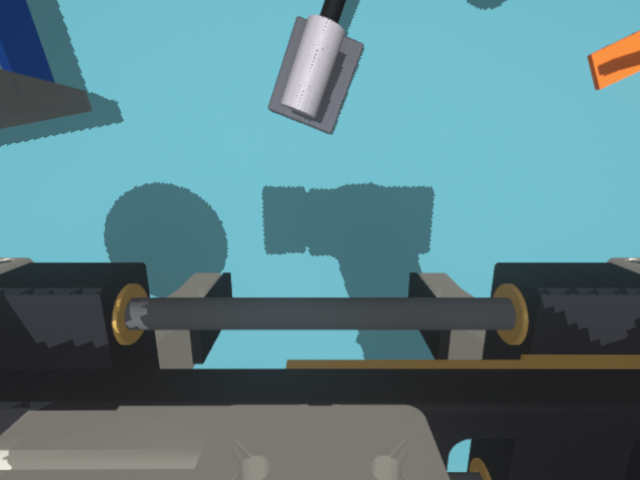

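```bash
python3 - <<'E'
import cv2,numpy as np
a=cv2.imread('pics/scene0.png');b=cv2.imread('pics/side0.png')
cv2.imwrite('pics/c1.png',cv2.resize(a[300:440,150:300],None,fx=4,fy=4,interpolation=cv2.INTER_CUBIC))
cv2.imwrite('pics/c2.png',cv2.resize(b[310:455,245:420],None,fx=4,fy=4,interpolation=cv2.INTER_CUBIC))
cv2.imwrite('pics/c3.png',cv2.resize(a[150:280,240:370],None,fx=4,fy=4,interpolation=cv2.INTER_CUBIC))
cv2.imwrite('pics/c4.png',cv2.resize(b[175:280,240:340],None,fx=5,fy=5,interpolation=cv2.INTER_CUBIC))
E
```

```text
(no output)
```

View pics/c1.png

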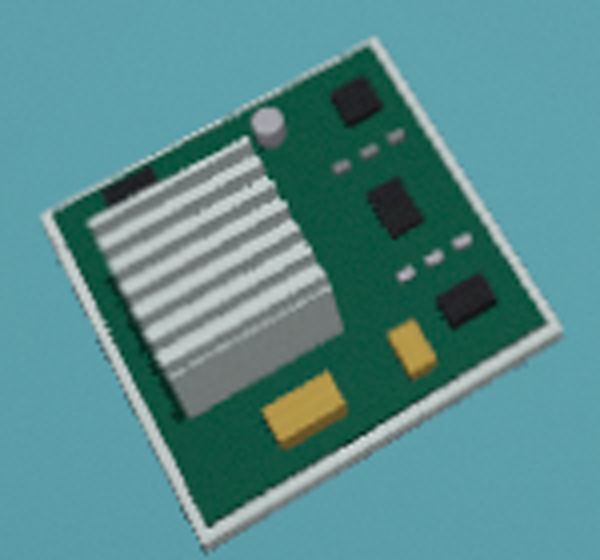

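View pics/c2.png

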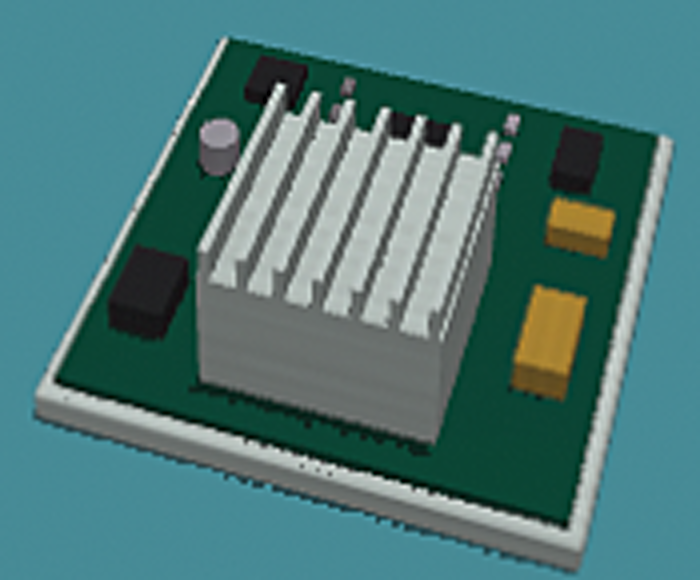

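View pics/c3.png

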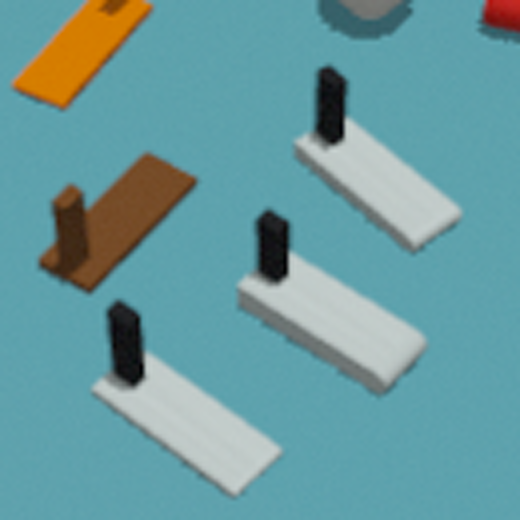

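View pics/c4.png

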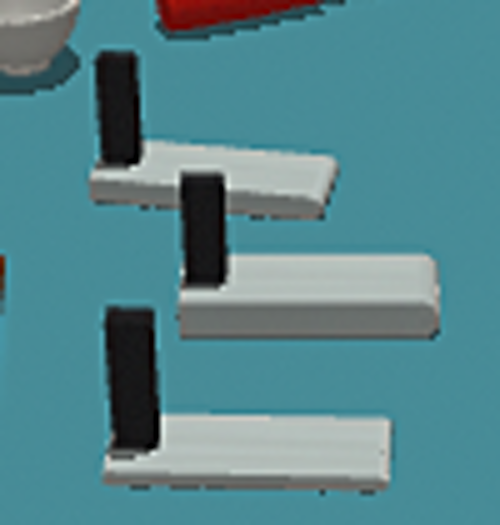

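```bash
cat > h.py <<'E'
import numpy as np, cv2
def load(n):
    from bench import eyes
    return eyes.calibration(n)
def ray(c,px):
    K=c['camera_matrix'];d=np.array([c['k1'],0,0,0,0.])
    p=cv2.undistortPoints(np.array([[px]],float),K,d)[0,0]
    R=cv2.Rodrigues(np.array(c['rvec']))[0]
    o=-R.T@c['tvec']; v=R.T@np.array([p[0],p[1],1]); return o,v/np.linalg.norm(v)
def plane(c,px,z):
    o,v=ray(c,px); return o+v*(z-o[2])/v[2]
def tri(rays):
    A=sum(np.eye(3)-np.outer(v,v) for o,v in rays); b=sum((np.eye(3)-np.outer(v,v))@o for o,v in rays)
    p=np.linalg.solve(A,b); return p,[np.linalg.norm((np.eye(3)-np.outer(v,v))@(p-o)) for o,v in rays]
def proj(c,P):
    return cv2.projectPoints(np.array(P,float).reshape(-1,1,3),np.array(c['rvec']),np.array(c['tvec']),c['camera_matrix'],np.array([c['k1'],0,0,0,0.]))[0][:,0]
E
python3 - <<'E'
from h import *
np.set_printoptions(precision=1,suppress=True)
S=load('scene');D=load('side')
f1=lambda x,y:(x/4-.5+150,y/4-.5+300)
f2=lambda x,y:(x/4-.5+245,y/4-.5+310)
print('board scene');B=[plane(S,f1(*p),16)for p in[(45,215),(375,40),(560,325),(207,538)]];print(np.array(B))
print('board side');B2=[plane(D,f2(*p),16)for p in[(580,545),(38,395),(225,38),(672,140)]];print(np.array(B2))
for B in(B,B2):print([np.linalg.norm(B[i]-B[i-1]) for i in range(4)])
print('bar top scene');print(np.array([plane(S,f1(*p),74) for p in [(90,220),(247,140),(332,280),(168,372)]]))
print('bar top side');print(np.array([plane(D,f2(*p),74) for p in [(440,335),(202,250),(280,85),(495,135)]]))
for n,a,b in [('mid',(332,75),(116,56)),('thick',(273,220),(203,177)),('thin',(124,310),(130,313))]:
    a=(a[0]/4-.5+240,a[1]/4-.5+150);b=(b[0]/5-.5+240,b[1]/5-.5+175)
    print(n,*tri([ray(S,a),ray(D,b)]),plane(S,a,60),plane(D,b,60))
g=lambda x,y:(x/4-.5+240,y/4-.5+150)
g2=lambda x,y:(x/5-.5+240,y/5-.5+175)
for n,t,pp,qq in [('mid',11,[(413,243),(298,147)],[(336,157)]),('thick',16,[(383,380),(240,290)],[(437,257)]),('thin',6,[(236,490),(95,385),(281,450)],[(390,418),(388,483),(105,475)])]:
    print(n);print(np.array([plane(S,g(*p),t) for p in pp]));print(np.array([plane(D,g2(*p),t) for p in qq]))
E
```

```text
board scene
[[ 434.6 -236.5   16. ]
 [ 503.4  -87.1   16. ]
 [ 652.9 -154.8   16. ]
 [ 584.2 -304.9   16. ]]
board side
[[ 579.4 -309.    16. ]
 [ 428.5 -241.    16. ]
 [ 498.2  -89.2   16. ]
 [ 648.8 -159.    16. ]]
[np.float64(164.52400648404216), np.float64(164.5080564346147), np.float64(164.07210717877248), np.float64(165.0395837155778)]
[np.float64(165.28003570845468), np.float64(165.5294267097784), np.float64(167.07814607847124), np.float64(165.99750907730467)]
bar top scene
[[ 481.3 -240.3   74. ]
 [ 512.2 -177.3   74. ]
 [ 580.  -206.8   74. ]
 [ 549.7 -271.6   74. ]]
bar top side
[[ 542.3 -279.2   74. ]
 [ 479.5 -241.6   74. ]
 [ 509.2 -176.7   74. ]
 [ 572.7 -206.1   74. ]]
mid [451.8 274.7  58.1] [np.float64(1.0582863511799143), np.float64(1.0582863511800658)] [453.8 272.2  60. ] [451.1 272.7  60. ]
thick [482.7 166.3  59.2] [np.float64(1.2389965718837948), np.float64(1.2389965718837075)] [484.3 164.7  60. ] [481.8 166.7  60. ]
thin [452.8  75.5  58.6] [np.float64(0.7588230094247247), np.float64(0.7588230094248121)] [454.3  74.1  60. ] [452.3  74.3  60. ]
mid
[[534.  228.8  11. ]
 [442.8 255.7  11. ]]
[[541.  265.4  11. ]]
thick
[[569.8 136.2  16. ]
 [475.4 146.4  16. ]]
[[571.7 171.3  16. ]]
thin
[[540.   44.3   6. ]
 [442.8  59.2   6. ]
 [545.7  76.9   6. ]]
[[542.6  78.6   6. ]
 [537.4  39.8   6. ]
 [440.2  55.5   6. ]]
```

```bash
cat >> h.py <<'E'
def q(yaw): # tool down, tool x at yaw
    return [0,float(np.cos(yaw/2)),float(np.sin(yaw/2)),0]
E
python3 - <<'E'
from h import *
from bench import r,inverse_kinematics,eyes
np.set_printoptions(precision=3,suppress=True)
c=load('wrist');R=cv2.Rodrigues(c['rvec'])[0];o=-R.T@c['tvec']
from scipy.spatial.transform import Rotation as Ro
w,x,y,z=r.get_obs()['ee_rot'];T=Ro.from_quat([x,y,z,w]).as_matrix()
print('cam in tool',T.T@(o-r.get_obs()['eef_pos']));print('axes in tool (cols x,y,z)\n',T.T@R.T)
gy=np.deg2rad(-114.7);gx=np.array([np.cos(gy),np.sin(gy),0])
m=np.array([543.5,-192,0])
P={'thick':((483,165.8),-6.1),'mid':((452,273),-16.4),'thin':((453,74.5),-9)}
for k in(0,np.pi):
  for n,(p,a) in P.items():
    print(n,inverse_kinematics([*p,40],q(np.deg2rad(a)+k)))
  for d in(120,24):
    p=m-gx*d;p[2]=80;print(d,p,inverse_kinematics(p,q(gy+k)),inverse_kinematics(p,q(gy+k+2*np.pi)))
E
```

```text
cam in tool [  67.703    0.818 -144.75 ]
axes in tool (cols x,y,z)
 [[-0.001 -0.967 -0.253]
 [ 1.    -0.001 -0.   ]
 [-0.    -0.253  0.967]]
thick [ 0.716  0.319 -0.591  0.    -0.661  0.749]
mid [ 0.915  0.342 -0.552  0.    -0.676  0.369]
thin [ 0.594  0.249 -0.703  0.    -0.618  0.82 ]
120 [593.644 -82.979  80.   ] [ 0.187  0.384 -0.356  0.    -0.831 -0.618] [ 0.187  0.384 -0.356  0.    -0.831 -0.618]
24 [ 553.529 -170.196   80.   ] [ 0.039  0.356 -0.402  0.    -0.813 -0.47 ] [ 0.039  0.356 -0.402  0.    -0.813 -0.47 ]
thick [ 0.716  0.319 -0.591 -0.    -0.661 -2.393]
mid [ 0.915  0.342 -0.552 -0.    -0.676 -2.772]
thin [ 0.594  0.249 -0.703 -0.    -0.618 -2.322]
120 [593.644 -82.979  80.   ] [ 0.187  0.384 -0.356  0.    -0.831  2.524] [ 0.187  0.384 -0.356  0.    -0.831  2.524]
24 [ 553.529 -170.196   80.   ] [ 0.039  0.356 -0.402  0.    -0.813  2.671] [ 0.039  0.356 -0.402  0.    -0.813  2.671]
```

```bash
python3 - <<'E'
from h import *
from bench import r,inverse_kinematics,eyes
np.set_printoptions(precision=3,suppress=True)
gy=np.deg2rad(-114.7);gx=np.array([np.cos(gy),np.sin(gy),0])
m=np.array([543.5,-192,0])
p=m-gx*65;p[2]=250
r.goto(p,q(gy))
c=eyes.calibration('wrist');im=eyes.get_image('wrist');cv2.imwrite('pics/w1.png',im[:,:,::-1])
import pickle;pickle.dump(c,open('w1.pkl','wb'))
o=r.get_obs();print(o['time'],o['eef_pos'],p,o['ee_rot'],q(gy),o['ft_force'])
E
```

```text
3.1 [ 570.892 -132.29   249.917] [ 570.661 -132.947  250.   ] [-0.    -0.54   0.842  0.   ] [0, 0.5395057581708109, -0.8419819100791528, 0] [ 0.384 -0.089  0.884]
```

View pics/w1.png

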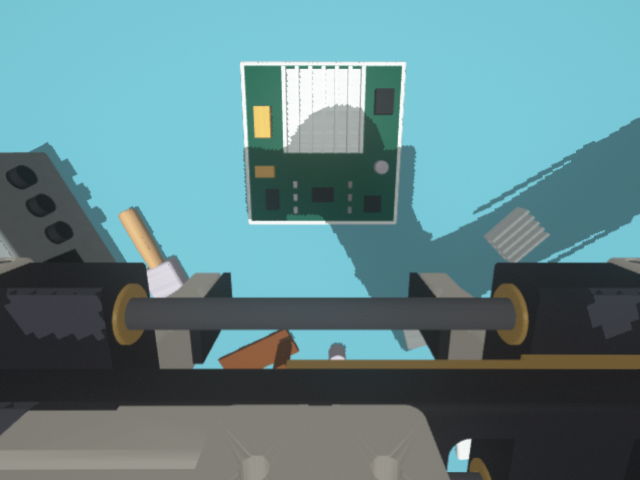

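```bash
python3 - <<'E'
from h import *
import pickle
a=cv2.imread('pics/w1.png');cv2.imwrite('pics/w1c.png',cv2.resize(a[55:230,230:415],None,fx=4,fy=4,interpolation=cv2.INTER_CUBIC)[:600*2][:700])
E
```

```text
(no output)
```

View pics/w1c.png

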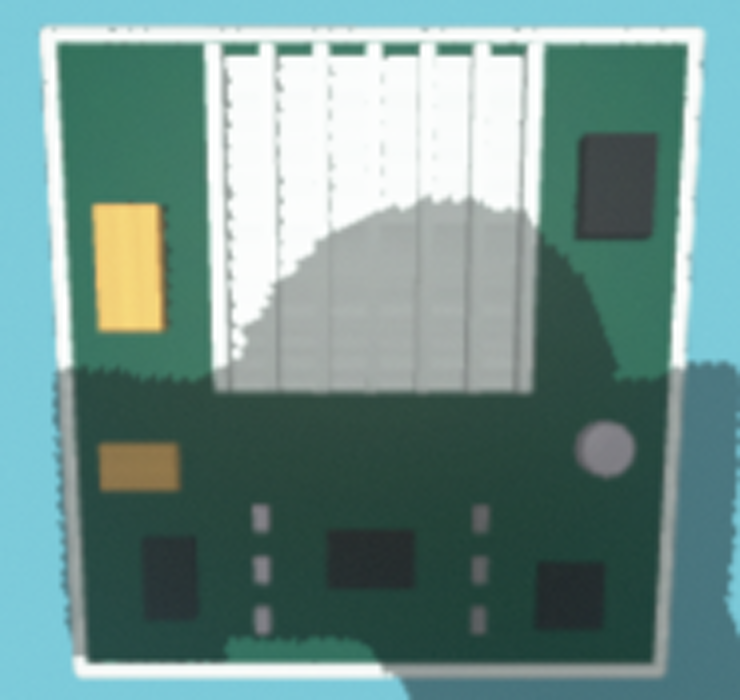

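```bash
python3 - <<'E'
from h import *
import pickle
np.set_printoptions(precision=2,suppress=True)
c=pickle.load(open('w1.pkl','rb'));f=lambda p:(p[0]/4-.4+230,p[1]/4-.4+55)
B=np.array([plane(c,f(p),14) for p in[(42,30),(704,30),(663,675),(78,675)]])
print(B,[np.linalg.norm(B[i]-B[i-1]) for i in range(4)])
cen=B.mean(0);gx=(B[0]+B[1]-B[2]-B[3]);gx/=np.linalg.norm(gx);gy=(B[0]+B[3]-B[1]-B[2]);print('yaw',np.degrees(np.arctan2(gx[1],gx[0])),np.degrees(np.arctan2(gy[1],gy[0]))-90)
print('mouth from board',cen-5*gx)
E1=np.array([plane(c,f(p),74) for p in[(215,391),(532,391)]]);print(E1,np.linalg.norm(E1[0]-E1[1]),E1.mean(0))
d=E1[0]-E1[1];print(np.degrees(np.arctan2(d[1],d[0]))-90)
E
```

```text
[[ 579.61 -306.14   14.  ]
 [ 427.23 -236.1    14.  ]
 [ 497.81  -84.86   14.  ]
 [ 649.03 -154.4    14.  ]] [np.float64(166.86908152899025), np.float64(167.70464240308988), np.float64(166.89755140785397), np.float64(166.4414151171176)]
yaw -114.80140830680244 -114.69084550549007
mouth from board [ 540.52 -190.84   14.  ]
[[ 573.19 -206.23   74.  ]
 [ 507.68 -176.11   74.  ]] 72.09709621638137 [ 540.44 -191.17   74.  ]
-114.69120879949523
```

```bash
python3 - <<'E'
from h import *
from bench import r,inverse_kinematics,eyes
np.set_printoptions(precision=3,suppress=True)
r.goto([482.3,166,170],q(np.deg2rad(-6)))
c=eyes.calibration('wrist');im=eyes.get_image('wrist');cv2.imwrite('pics/w2.png',im[:,:,::-1])
import pickle;pickle.dump(c,open('w2.pkl','wb'))
o=r.get_obs();print(o['time'],o['eef_pos'],o['ft_force'])
E
```

```text
4.375 [482.769 165.669 170.282] [-0.16   0.383 -0.226]
```

View pics/w2.png

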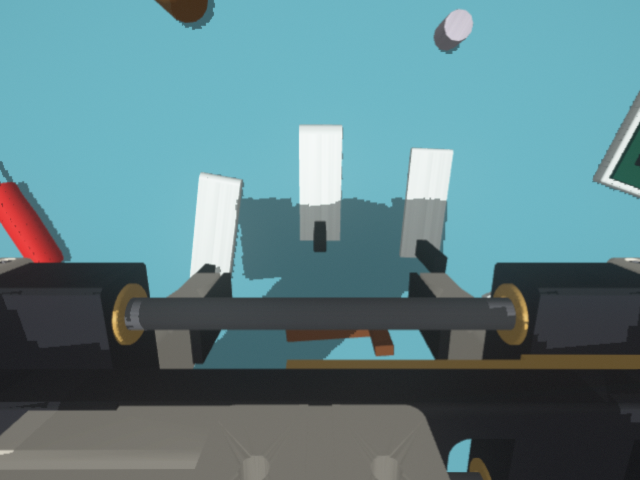

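```bash
python3 - <<'E'
from h import *
import pickle
np.set_printoptions(precision=1,suppress=True)
c=pickle.load(open('w2.pkl','rb'))
a=cv2.imread('pics/w2.png');cv2.imwrite('pics/w2c.png',cv2.resize(a[115:285,180:460],None,fx=2.8,fy=2.8,interpolation=cv2.INTER_CUBIC))
for n,t,pp in [('thick',16,[(299.5,126),(342,126),(299.5,240),(342,240)]),('mid',11,[(200,175),(242,180)]),('thin',6,[(411,149),(451.5,150),(401,257)])]:
    P=np.array([plane(c,p,t) for p in pp]);print(n,P)
P=np.array([482.3,166]);u=np.array([np.cos(-.105),np.sin(-.105)])
v=np.array([-u[1],u[0]])
for x,z in((8,16),(8,60),(-8,60)):
    print(x,z,proj(c,[[*(P+u*x+v*5),z],[*(P+u*x-v*5),z]]))
print(proj(c,[[*(P+u*90+v*18),8],[*(P+u*90-v*18),8],[*(P-u*10+v*18),16]]))
E
```

```text
thick [[570.2 172.8  16. ]
 [566.4 137.6  16. ]
 [472.7 184.8  16. ]
 [468.6 146.5  16. ]]
mid [[539.3 264.7  11. ]
 [531.1 228.8  11. ]]
thin [[541.4  78.7   6. ]
 [536.8  43.5   6. ]
 [443.3  92.    6. ]]
8 16 [[313.3 218.9]
 [324.5 218.8]]
8 60 [[312.3 230.1]
 [325.3 230.1]]
-8 60 [[312.4 250.2]
 [325.3 250.1]]
[[297.6 122.6]
 [339.8 122.5]
 [299.1 238.4]]
```

View pics/w2c.png

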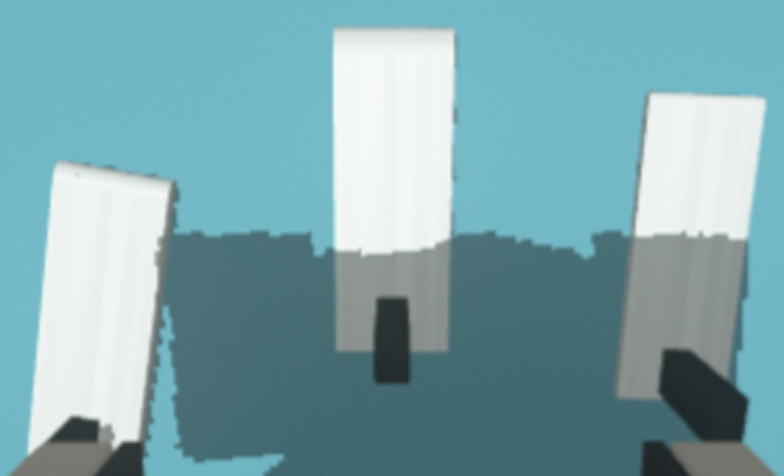

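```bash
python3 - <<'E'
from h import *
from bench import r,inverse_kinematics,eyes
np.set_printoptions(precision=3,suppress=True)
r.grip(44)
print(r.servo_line([481,165,40],q(np.deg2rad(-6)),feed=130,contact_N=12))
o=r.get_obs();print(o['time'],o['eef_pos'],o['ft_force'])
r.grip(0)
o=r.get_obs();print(o['time'],o['eef_pos'],o['ft_force'],o['finger_gap'])
r.servo_line([481,165,125],feed=150)
r.wait(.2)
o=r.get_obs();print(o['time'],o['eef_pos'],o['ft_force'],o['ft_torque'],o['finger_gap'])
im=eyes.get_image('side');cv2.imwrite('pics/s1.png',cv2.resize(im[120:300,200:360,::-1],None,fx=3,fy=3))
E
```

```text
False
6.425 [481.467 165.345  40.609] [0.069 0.42  0.187]
7.075 [481.114 165.109  40.15 ] [-1.115  0.705  2.644] 9.727335723764478
7.9917 [480.445 164.59  123.861] [ 0.356 -0.961 -2.091] [-0.089  0.043  0.073] 10.074639139674234
```

View pics/s1.png

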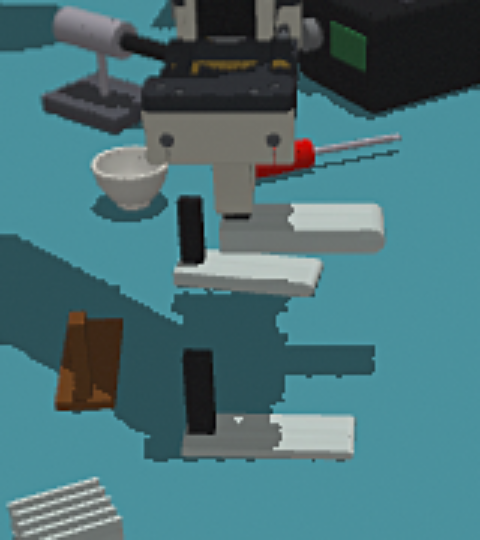

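```bash
cat >> h.py <<'E'
GY=np.deg2rad(-114.7);GX=np.array([np.cos(GY),np.sin(GY),0]);GV=np.array([-GX[1],GX[0],0]);M=np.array([541,-191.2,0])
def G(d,z,y=0):
    p=M-GX*d+GV*y;p[2]=z;return p
def st(r,tag=''):
    o=r.get_obs();e=o['eef_pos'];dd=e-M
    w,x,y,z=o['ee_rot'];from scipy.spatial.transform import Rotation as Ro
    T=Ro.from_quat([x,y,z,w]).as_matrix()
    F=o['ft_force']
    print(tag,'t%.2f d=%.2f y=%.2f z=%.2f'%(o['time'],-(dd@GX),dd@GV,e[2]),'yaw %.2f tilt %.2f %.2f deg'%(np.degrees(np.arctan2(T[1,0],T[0,0])),np.degrees(T[:,2]@GX),np.degrees(T[:,2]@GV)),'Fx,y,z %.2f %.2f %.2f'%(F@GX,F@GV,F[2]),'gap %.2f'%o['finger_gap'])
E
python3 - <<'E'
from h import *
from bench import r,eyes
r.goto(G(120,125),q(GY));st(r)
r.servo_line(G(118,77.4),feed=100);st(r)
r.wait(.25);st(r);r.wait(.1);st(r)
c=eyes.calibration('wrist');im=eyes.get_image('wrist');cv2.imwrite('pics/w3.png',im[:,:,::-1])
im=eyes.get_image('scene');cv2.imwrite('pics/s2.png',cv2.resize(im[270:430,150:330,::-1],None,fx=4,fy=4,interpolation=2))
im=eyes.get_image('side');cv2.imwrite('pics/s3.png',cv2.resize(im[270:440,250:420,::-1],None,fx=3,fy=3,interpolation=2))
E
```

```text
t9.28 d=120.31 y=-0.27 z=124.83 yaw -114.59 tilt 0.00 -0.01 deg Fx,y,z 0.08 -0.73 -2.46 gap 9.38
 t9.91 d=118.41 y=0.18 z=77.68 yaw -114.65 tilt 0.00 0.02 deg Fx,y,z -0.67 0.03 -1.81 gap 9.55
 t10.16 d=118.24 y=0.36 z=78.11 yaw -114.69 tilt -0.04 0.06 deg Fx,y,z -0.18 0.38 -1.90 gap 9.57
 t10.26 d=118.12 y=0.20 z=77.89 yaw -114.70 tilt -0.03 0.04 deg Fx,y,z -0.22 0.57 -2.10 gap 9.91
```

View pics/s2.png

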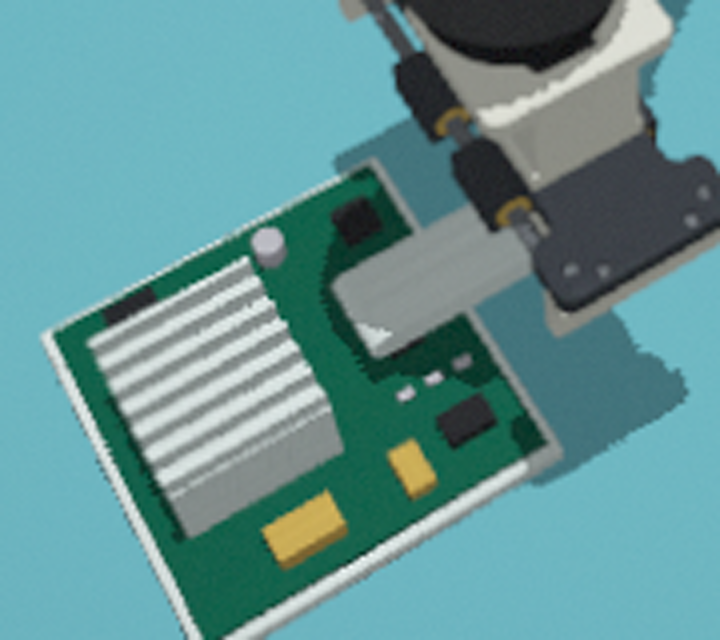

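View pics/w3.png

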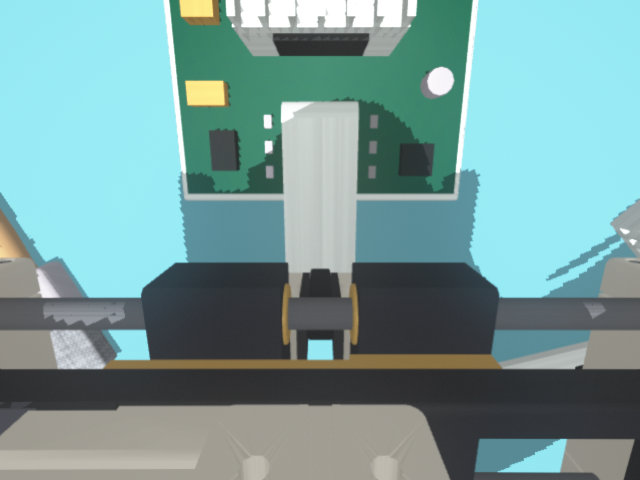

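```bash
python3 - <<'E'
from h import *
np.set_printoptions(precision=1,suppress=True)
a=cv2.imread('pics/w3.png');b=cv2.resize(a[0:70,220:425],None,fx=3.9,fy=3.9,interpolation=cv2.INTER_CUBIC)
b=np.clip(b.astype(float)*1.0,0,255);b=(255*(b/255)**.45).astype(np.uint8)
cv2.imwrite('pics/w3c.png',b)
c=load('wrist')
for z in(74,54,47,43,38,32,16): print(z,proj(c,[G(0,z,23),G(0,z,-23)]).ravel())
E
```

```text
74 [259.3  16.3 379.5  16.1]
54 [267.1  33.5 371.8  33.3]
47 [269.4  38.5 369.5  38.4]
43 [270.6  41.1 368.3  41. ]
38 [272.   44.3 366.9  44.2]
32 [273.6  47.9 365.3  47.8]
16 [277.5  56.3 361.5  56.2]
```

View pics/w3c.png

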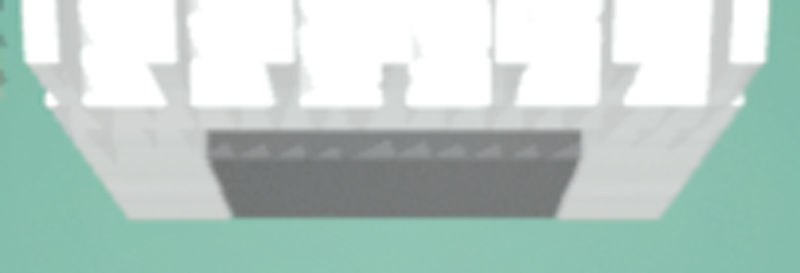

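View pics/s3.png

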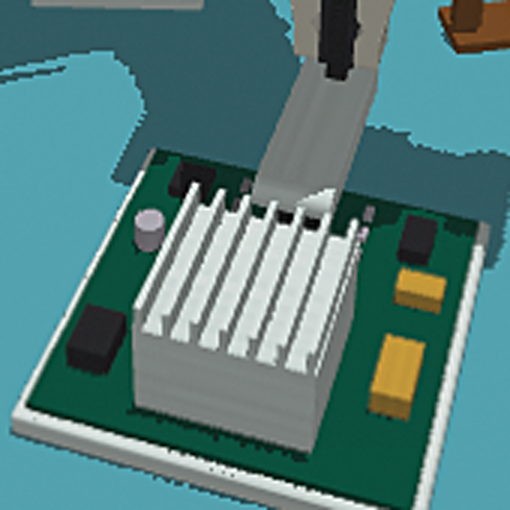

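```bash
python3 - <<'E'
from h import *
from bench import r,eyes
r.servo_line(G(97,77.1,-.5),feed=40);st(r)
print(r.servo_line(G(60,77.1,-.5),feed=22,contact_N=6));st(r)
r.wait(.05);st(r)
im=eyes.get_image('wrist');cv2.imwrite('pics/w4.png',im[:,:,::-1])
E
```

```text
t11.08 d=96.87 y=-0.40 z=77.16 yaw -114.72 tilt -0.00 0.01 deg Fx,y,z 0.07 0.53 -1.45 gap 9.86
True
 t11.72 d=90.88 y=-0.27 z=76.98 yaw -114.72 tilt -0.09 0.04 deg Fx,y,z -3.36 -1.32 0.23 gap 9.87
 t11.77 d=90.89 y=-0.33 z=76.86 yaw -114.70 tilt -0.07 0.03 deg Fx,y,z -2.49 -0.38 1.96 gap 9.44
```

View pics/w4.png

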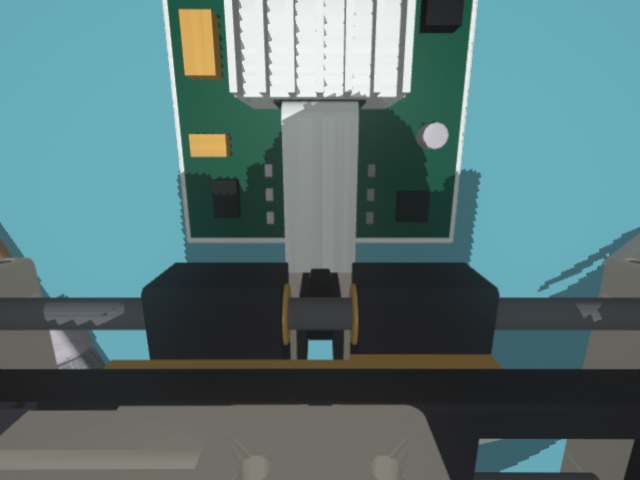

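```bash
python3 - <<'E'
from h import *
from bench import r,eyes
import pickle
r.servo_line(G(118,79,-.5),feed=90)
r.servo_line(G(120,125,-.5),feed=130);st(r)
a=q(np.deg2rad(-6))
r.goto([481,165,125],a);r.servo_line([481,165,60],feed=130)
print(r.servo_line([481,165,40],feed=40,contact_N=4));st(r)
r.grip(40);st(r)
r.servo_line([481,165,130],feed=170)
r.goto([450,271,165],q(np.deg2rad(-15)));st(r)
c=eyes.calibration('wrist');im=eyes.get_image('wrist');cv2.imwrite('pics/w5.png',im[:,:,::-1]);pickle.dump(c,open('w5.pkl','wb'))
E
```

```text
t12.78 d=119.74 y=-0.83 z=124.76 yaw -114.74 tilt -0.03 -0.08 deg Fx,y,z 0.43 0.37 -2.63 gap 9.87
True
 t15.18 d=298.32 y=-203.59 z=40.05 yaw -5.99 tilt 0.03 -0.02 deg Fx,y,z -0.10 -0.75 4.17 gap 9.66
 t15.92 d=297.61 y=-203.93 z=39.69 yaw -6.04 tilt 0.08 -0.07 deg Fx,y,z -0.07 0.80 -0.30 gap 40.12
 t17.13 d=381.70 y=-276.74 z=163.58 yaw -14.90 tilt 0.13 -0.05 deg Fx,y,z 0.12 0.59 -0.17 gap 40.42
```

View pics/w5.png

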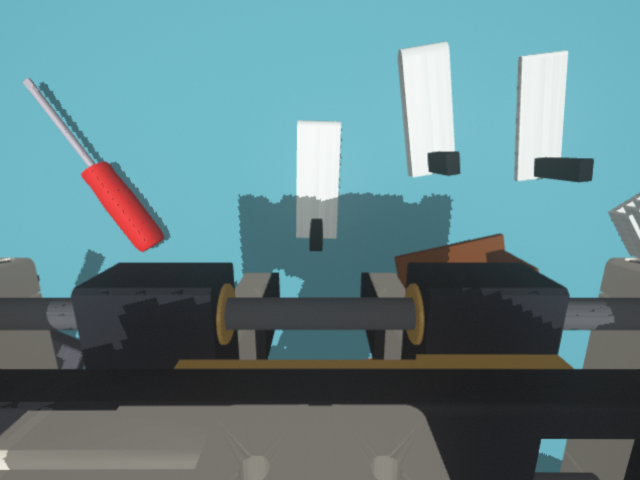

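```bash
python3 - <<'E'
from h import *
from bench import r,eyes
a=q(np.deg2rad(-15.8));p=[450.7,272.8]
r.servo_line([*p,75],a,feed=130)
print(r.servo_line([*p,40],a,feed=90,contact_N=10));st(r)
r.grip(0);st(r)
r.wait(.15);st(r)
r.servo_line([*p,128],feed=150);st(r)
r.goto(G(120,128,-.6),q(GY))
r.servo_line(G(118,83),feed=110);r.wait(.2);st(r)
im=eyes.get_image('wrist');cv2.imwrite('pics/w6.png',im[:,:,::-1])
E
```

```text
False
 t18.57 d=384.05 y=-275.83 z=40.31 yaw -15.78 tilt -0.01 0.01 deg Fx,y,z 0.12 0.13 0.20 gap 39.94
 t19.17 d=383.95 y=-275.92 z=40.20 yaw -15.79 tilt -0.02 0.01 deg Fx,y,z 1.33 -1.60 2.91 gap 9.86
 t19.32 d=383.96 y=-275.91 z=40.21 yaw -15.80 tilt -0.01 0.01 deg Fx,y,z 0.64 -1.47 3.25 gap 9.93
 t20.05 d=383.12 y=-276.22 z=127.12 yaw -15.82 tilt 0.06 -0.04 deg Fx,y,z 0.23 -0.58 -1.56 gap 9.98
 t22.23 d=118.43 y=0.45 z=83.88 yaw -114.68 tilt -0.04 0.08 deg Fx,y,z -0.17 0.48 -0.08 gap 9.92
```

View pics/w6.png

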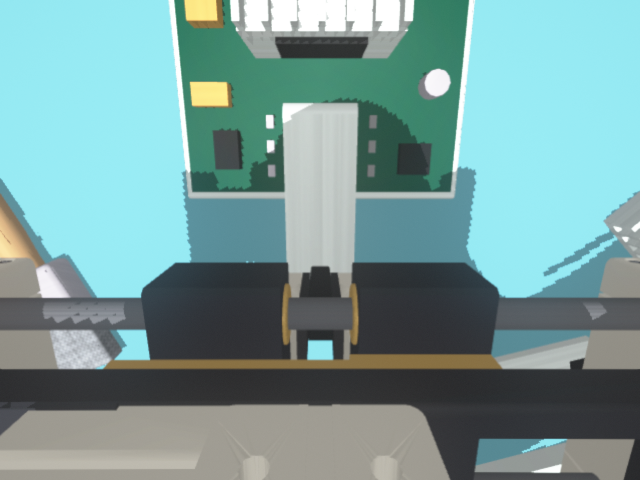

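```bash
python3 - <<'E'
from h import *
from bench import r,eyes
r.servo_line(G(97,82.5,-.6),feed=40);st(r)
for z in (82.5,82.9,82.1):
    c=r.servo_line(G(60,z,-.6),feed=22,contact_N=6);st(r,(z,c))
    if not c or r.get_obs()['time']>40: break
    o=r.get_obs()['eef_pos']
    if -(o-M)@GX<85: break
    r.servo_line(G(95,z,-.6),feed=40)
E
```

```text
t22.96 d=96.84 y=-0.49 z=82.54 yaw -114.72 tilt -0.00 0.01 deg Fx,y,z 0.32 -0.44 -0.70 gap 10.18
(82.5, True) t23.68 d=87.87 y=-0.23 z=82.69 yaw -114.71 tilt -0.08 0.06 deg Fx,y,z -1.90 -0.93 3.39 gap 10.02
(82.9, True) t24.65 d=87.66 y=-0.08 z=82.82 yaw -114.71 tilt -0.09 0.03 deg Fx,y,z -0.14 -0.25 2.70 gap 9.67
(82.1, True) t25.62 d=87.54 y=-0.23 z=82.86 yaw -114.72 tilt -0.11 -0.01 deg Fx,y,z -0.63 -0.02 4.23 gap 9.82
```

```bash
python3 - <<'E'
from h import *
from bench import r,eyes
r.servo_line(G(93,83.2,-.6),feed=40);st(r)
for z in (83.3,83.9):
    c=r.servo_line(G(60,z,-.6),feed=22,contact_N=8);st(r,(z,c))
    o=r.get_obs()['eef_pos']
    if not c or -(o-M)@GX<85: break
    r.servo_line(G(92,z+.5,-.6),feed=40)
E
```

```text
t26.21 d=92.83 y=-0.68 z=83.15 yaw -114.72 tilt -0.07 -0.11 deg Fx,y,z -0.36 -0.09 -0.88 gap 9.91
(83.3, True) t26.84 d=85.84 y=-0.01 z=83.56 yaw -114.73 tilt -0.18 -0.02 deg Fx,y,z -2.38 -0.20 3.01 gap 10.08
(83.9, True) t27.75 d=85.73 y=-0.31 z=83.75 yaw -114.75 tilt -0.25 -0.03 deg Fx,y,z -2.37 -1.28 2.05 gap 9.60
```

```bash
python3 - <<'E'
from h import *
from bench import r,eyes
st(r)
im=eyes.get_image('wrist');cv2.imwrite('pics/w7.png',cv2.resize(im[40:300,200:440,::-1],None,fx=2.3,fy=2.3,interpolation=2))
im=eyes.get_image('side');cv2.imwrite('pics/s7.png',cv2.resize(im[250:400,270:400,::-1],None,fx=4,fy=4,interpolation=2))
r.servo_line(G(96,83.6,-.6),feed=40);r.wait(.2);st(r)
im=eyes.get_image('side');cv2.imwrite('pics/s8.png',cv2.resize(im[250:400,270:400,::-1],None,fx=4,fy=4,interpolation=2))
im=eyes.get_image('wrist');cv2.imwrite('pics/w8.png',cv2.resize(im[40:300,200:440,::-1],None,fx=2.3,fy=2.3,interpolation=2))
E
```

```text
t28.07 d=92.18 y=-0.73 z=84.20 yaw -114.70 tilt -0.17 -0.13 deg Fx,y,z 0.70 -0.91 -0.93 gap 9.85
 t28.62 d=95.97 y=-0.62 z=83.58 yaw -114.73 tilt -0.19 -0.11 deg Fx,y,z -0.23 -0.08 -1.17 gap 10.02
```

View pics/w7.png

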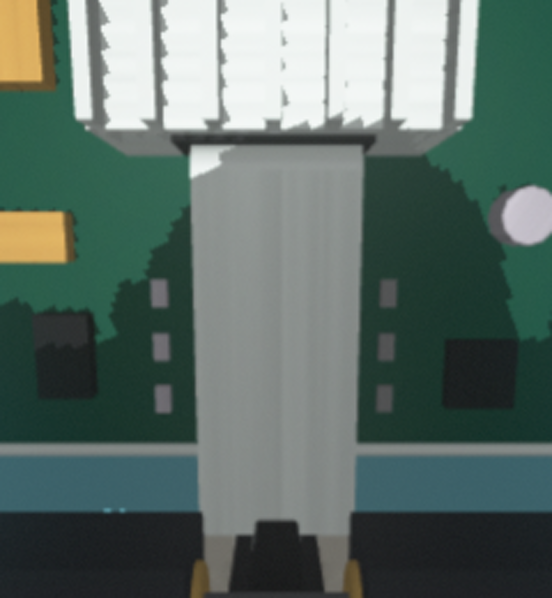

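View pics/s7.png

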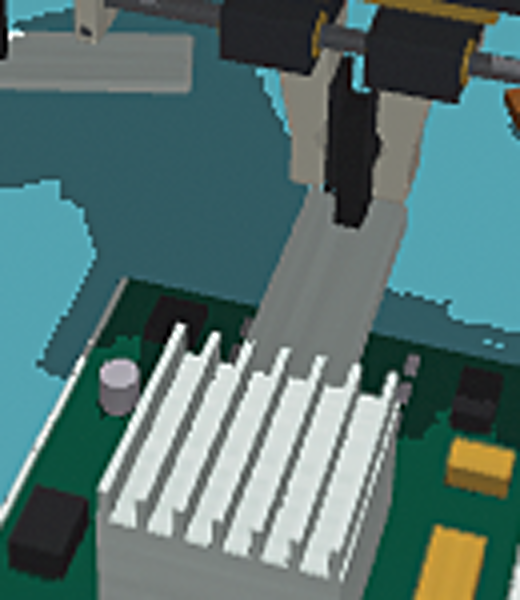

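View pics/w8.png

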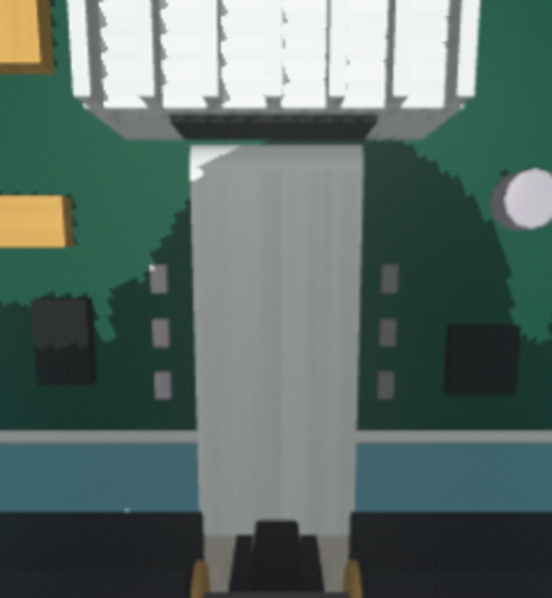

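```bash
python3 - <<'E'
from h import *
from bench import r,eyes
Q=q(GY)
for z in (83.1,83.7,84.3):
    r.servo_line(G(92,z,-.6),Q,feed=40);r.wait(.15);st(r)
    c=r.servo_line(G(60,z,-.6),Q,feed=22,contact_N=7);st(r,(z,c))
    o=r.get_obs()['eef_pos']
    if not c or -(o-M)@GX<83: break
E
```

```text
t29.12 d=91.95 y=-0.57 z=83.14 yaw -114.70 tilt 0.00 0.00 deg Fx,y,z -0.32 0.40 -1.56 gap 9.81
(83.1, True) t29.70 d=86.07 y=-0.08 z=83.38 yaw -114.70 tilt -0.08 0.07 deg Fx,y,z -0.98 -0.71 3.78 gap 9.84
 t30.15 d=91.94 y=-0.81 z=83.43 yaw -114.69 tilt 0.02 -0.03 deg Fx,y,z 0.10 0.01 -0.92 gap 10.10
(83.7, True) t30.74 d=85.86 y=-0.39 z=83.56 yaw -114.73 tilt -0.11 0.04 deg Fx,y,z -1.26 -0.19 0.59 gap 9.59
 t31.20 d=91.94 y=-0.79 z=84.08 yaw -114.69 tilt 0.02 -0.03 deg Fx,y,z -0.10 0.40 -0.62 gap 9.81
(84.3, True) t31.80 d=85.73 y=-0.47 z=83.83 yaw -114.74 tilt -0.13 0.04 deg Fx,y,z -1.70 1.29 0.23 gap 9.58
```

```bash
python3 - <<'E'
from h import *
from bench import r,eyes
import pickle
Q=q(GY)
r.servo_line(G(118,85,-.5),Q,feed=90)
r.servo_line(G(120,128,-.5),Q,feed=130);st(r)
a=q(np.deg2rad(-15.8));p=[450.7,272.8]
r.goto([*p,128],a);r.servo_line([*p,60],a,feed=130)
print(r.servo_line([*p,40],a,feed=40,contact_N=4));st(r)
r.grip(40);st(r)
r.servo_line([*p,130],a,feed=170)
r.goto([451.5,73.5,165],q(np.deg2rad(-8.5)));st(r)
c=eyes.calibration('wrist');im=eyes.get_image('wrist');cv2.imwrite('pics/w9.png',im[:,:,::-1]);pickle.dump(c,open('w9.pkl','wb'))
E
```

```text
t32.79 d=119.78 y=-0.76 z=127.83 yaw -114.73 tilt -0.03 0.00 deg Fx,y,z 0.42 -0.09 -1.90 gap 9.50
True
 t35.40 d=383.53 y=-276.13 z=40.08 yaw -15.79 tilt 0.04 -0.01 deg Fx,y,z 1.44 -0.42 4.42 gap 9.64
 t36.13 d=383.03 y=-276.23 z=39.86 yaw -15.83 tilt 0.07 -0.04 deg Fx,y,z 0.39 -0.15 0.27 gap 39.77
 t37.64 d=202.81 y=-191.91 z=164.38 yaw -8.56 tilt 0.05 -0.03 deg Fx,y,z 0.38 0.68 0.15 gap 39.83
```

View pics/w9.png

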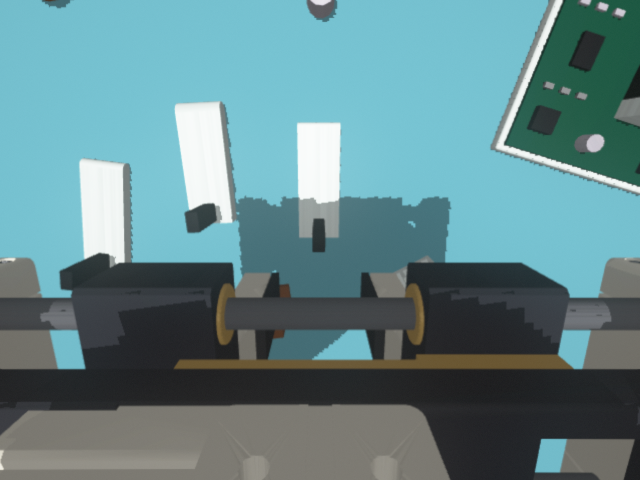

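```bash
python3 - <<'E'
from h import *
import pickle
np.set_printoptions(precision=1,suppress=True)
c=pickle.load(open('w9.pkl','rb'));S=load('scene')
u=np.array([np.cos(-.148),np.sin(-.148),0]);v=np.array([-u[1],u[0],0]);P=np.array([451.5,73.5,0])
for n,cc,px,z in [('brown',c,(290,288),6),('sink',c,(432,258),22),('sink',c,(397,272),22),('brownS',S,(288,195),6),('brownS nearest',S,(262,221),6),('brownS h',S,(258,198),60),('sinkS',S,(232,246),22),('sinkS',S,(204,244),22)]:
    p=plane(cc,px,z);print(n,p,'rel x,y',(p-P)@u,(p-P)@v)
E
```

```text
brown [395.8 109.5   6. ] rel x,y -60.422099500813935 27.416665017604792
sink [411.5 -21.6  22. ] rel x,y -25.558139619664512 -99.9691915837675
sink [403.   10.1  22. ] rel x,y -38.582418266695306 -69.84546015816879
brownS [405.8 205.    6. ] rel x,y -64.63636476161025 123.31808723178163
brownS nearest [401.4 111.7   6. ] rel x,y -55.17832070409743 30.427549371257925
brownS h [387.2 123.5  60. ] rel x,y -71.0093582465265 39.97507747225093
sinkS [397.8  15.2  22. ] rel x,y -44.508480549688606 -65.62844794715078
sinkS [346.7 -11.8  22. ] rel x,y -91.08945373816748 -99.85814477760435
```

```bash
python3 - <<'E'
from h import *
from bench import r,eyes
a=q(np.deg2rad(-8.5));p=[451.5,73.5];Q=q(GY)
r.servo_line([*p,75],a,feed=130)
print(r.servo_line([*p,40],a,feed=80,contact_N=10))
r.grip(0);st(r);r.wait(.1);st(r)
r.servo_line([*p,130],a,feed=150)
r.goto(G(120,130,-.6),Q)
r.servo_line(G(110,86.2,-.6),Q,feed=110);r.wait(.15);st(r)
c=r.servo_line(G(32,86.2,-.6),Q,feed=40,contact_N=5);st(r,c)
if not c:
    c=r.servo_line(G(19,86.2,-.6),Q,feed=20,contact_N=5);st(r,c)
im=eyes.get_image('wrist');cv2.imwrite('pics/w10.png',im[:,:,::-1])
E
```

```text
False
 t39.72 d=203.20 y=-191.86 z=40.18 yaw -8.49 tilt -0.01 0.01 deg Fx,y,z 0.56 -1.07 3.12 gap 9.72
 t39.82 d=203.18 y=-191.84 z=40.18 yaw -8.49 tilt -0.01 0.01 deg Fx,y,z 0.55 -1.28 4.38 gap 9.68
 t42.58 d=110.55 y=-0.07 z=87.13 yaw -114.67 tilt -0.04 0.08 deg Fx,y,z -0.46 -0.10 -0.41 gap 9.76
False t44.67 d=32.17 y=-0.55 z=86.23 yaw -114.69 tilt -0.00 0.01 deg Fx,y,z -0.05 1.41 -1.14 gap 10.03
True t45.12 d=24.92 y=-0.43 z=86.11 yaw -114.71 tilt -0.06 0.03 deg Fx,y,z -2.51 0.22 1.38 gap 10.05
```

View pics/w10.png

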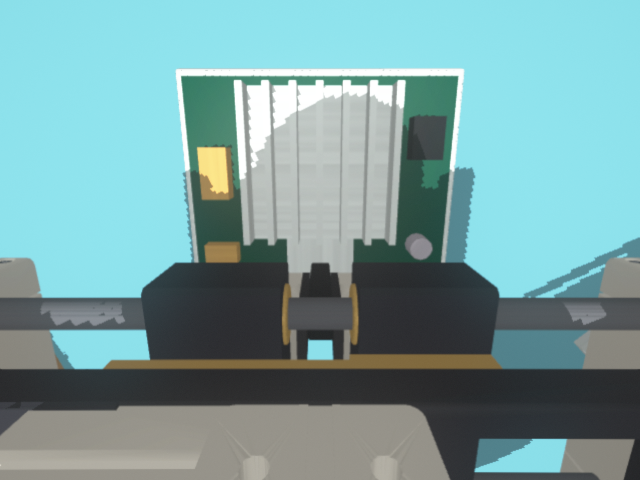

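```bash
python3 - <<'E'
from h import *
from bench import r,eyes
Q=q(GY)
c=r.servo_line(G(25.2,81.5,-.5),Q,feed=12,contact_N=3);st(r,c)
z=r.get_obs()['eef_pos'][2]
c=r.servo_line(G(21,z+.2,-.5),Q,feed=12,contact_N=5);st(r,c)
r.wait(.1);st(r)
im=eyes.get_image('side');cv2.imwrite('pics/s10.png',cv2.resize(im[250:400,270:400,::-1],None,fx=4,fy=4,interpolation=2))
E
```

```text
True t45.45 d=25.09 y=-0.61 z=83.63 yaw -114.68 tilt 0.01 -0.01 deg Fx,y,z -0.90 -1.39 3.46 gap 9.75
True t45.67 d=24.97 y=-0.42 z=83.68 yaw -114.70 tilt -0.06 0.02 deg Fx,y,z -1.22 -0.02 2.82 gap 9.64
 t45.77 d=24.99 y=-0.42 z=83.65 yaw -114.69 tilt -0.04 0.01 deg Fx,y,z -0.72 0.55 2.88 gap 10.15
```

```bash
python3 - <<'E'
from h import *
from bench import r,eyes
Q=q(GY)
c=r.servo_line(G(26,91,-.5),Q,feed=12,contact_N=4);st(r,c)
c=r.servo_line(G(26,81,-.5),Q,feed=12,contact_N=4);st(r,c)
E
```

```text
True t46.09 d=25.01 y=-1.19 z=83.88 yaw -114.71 tilt -0.03 -0.08 deg Fx,y,z -0.73 0.10 -0.89 gap 9.69
True t46.30 d=25.24 y=-1.09 z=83.49 yaw -114.68 tilt 0.02 -0.08 deg Fx,y,z 0.22 -1.07 4.31 gap 9.85
```

```bash
python3 - <<'E'
from h import *
from bench import r,eyes
Q=q(GY)
r.servo_line(G(25.5,85.3,-.5),Q,feed=15);st(r)
c=r.servo_line(G(25.5,91,-.5),Q,feed=12,contact_N=4);st(r,c)
r.servo_line(G(25.5,85.3,-.5),Q,feed=15)
c=r.servo_line(G(25.3,81.5,-.5),Q,feed=10,contact_N=3);st(r,c)
E
```

```text
t46.59 d=25.41 y=-0.73 z=85.02 yaw -114.71 tilt 0.01 -0.03 deg Fx,y,z 0.33 0.18 -0.42 gap 9.70
True t46.95 d=25.18 y=-1.27 z=87.77 yaw -114.73 tilt 0.03 -0.10 deg Fx,y,z -0.33 0.40 -1.18 gap 9.99
True t47.55 d=25.50 y=-0.34 z=83.63 yaw -114.68 tilt 0.00 0.01 deg Fx,y,z 0.14 -0.91 4.61 gap 9.48
```

```bash
python3 - <<'E'
from h import *
from bench import r,eyes
Q=q(GY)
c=r.servo_line(G(20,83.7,-.5),Q,feed=12,contact_N=6);st(r,c)
r.grip(28);st(r)
r.servo_line(G(25,150,-.5),Q,feed=130)
r.servo_line(G(75,250,-.5),Q,feed=150);st(r)
for n in('wrist','side','scene'):
    im=eyes.get_image(n);cv2.imwrite(f'pics/f_{n}.png',im[:,:,::-1])
E
```

```text
True t47.82 d=24.99 y=-0.01 z=83.71 yaw -114.70 tilt -0.08 0.07 deg Fx,y,z -1.59 -0.25 2.15 gap 10.09
 t48.39 d=24.76 y=-0.42 z=83.35 yaw -114.69 tilt -0.04 0.01 deg Fx,y,z 0.43 -0.66 0.45 gap 28.11
 t49.94 d=74.67 y=-1.12 z=248.77 yaw -114.71 tilt 0.03 -0.10 deg Fx,y,z 0.88 -0.35 -0.07 gap 27.91
```

View pics/f_wrist.png

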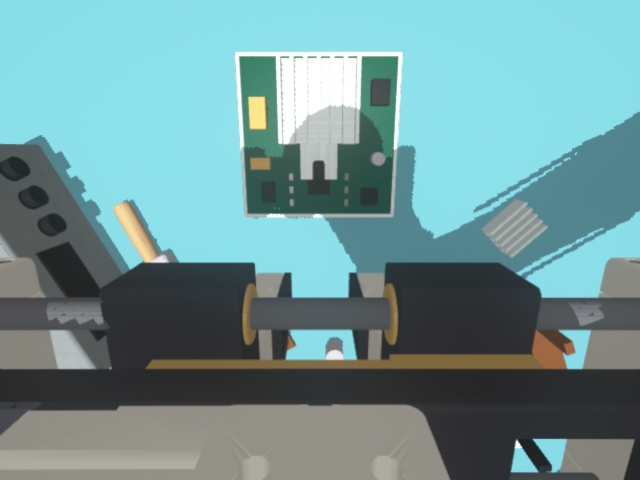

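View pics/f_side.png

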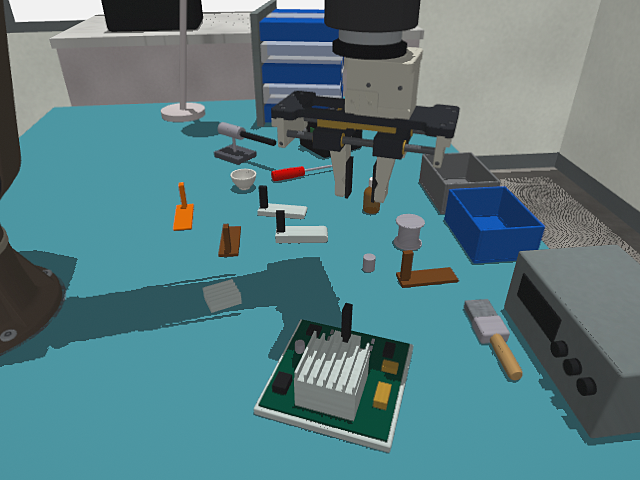

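View pics/f_scene.png

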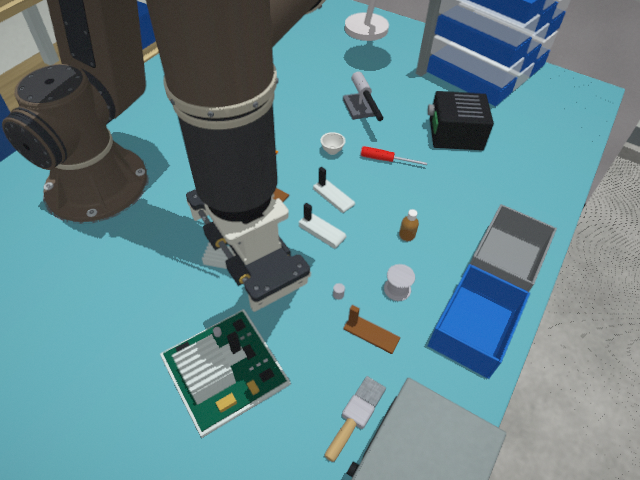

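```bash
python3 - <<'E'
from h import *
from bench import r
c=load('wrist');P=plane(c,(319,179.8),49.7)-M;print(-(P@GX),P@GV)
E1=[plane(c,(279,143),74)-M,plane(c,(358,143.5),74)-M];print([-(e@GX) for e in E1])
r.sign_off();st(r)
E
```

```text
34.68742728103212 -0.7599529429448868
[np.float64(-0.158927353975562), np.float64(0.3751719362655983)]
the job is handed in; nothing more can be done
the job is handed in; nothing more can be done
```

The thin (6 mm) spacer is the thickest that fits. It is lying flat in the gap against the back stop, with the gripper off it, and the job is handed in at about 50 s.

- **Thick (16 mm):** it stopped at the mouth at about 6 N, so I put it back standing where it was.
- **Mid (11 mm):** it jammed with only its nose in at every height I tried (5, two repeated), with 6–8 N contact limits. I put it back standing where it was.
- **Thin (6 mm):** it slid in until it met the stop, and I lowered it onto the module, pushed it lightly once more and released it.
- **Opening:** feeling the floor and ceiling with the thin spacer gave about 10.1 mm, and the camera gave about 9.8 mm. Both are below 11 mm, which agrees with the mid spacer jamming.
- **Final depth:** the wrist picture puts the blade's back end 34.7 mm outside the mouth, against 34 mm expected. The 0.7 mm difference is within the 2 mm camera calibration.
- **Bench:** in the last pictures the mid and thick spacers stand handle up. The other things look unmoved, judged by eye only; in the scene view the arm hides the area around the spare sink.
- **Disagreements:** the scene camera placed the gap about 5 mm away from where the wrist and side views put it, so I went by the latter two. One upward probe stopped too early because the load was easing off, and I repeated it.

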